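Set and lock the lighting level control

TASK

The shop's lighting control box lies face up on the stockroom bench. Turn its setting knob until the pointer stands in line with the small tab on the dial's rim and let go of it, then turn the separate lock ring under the knob clockwise until it is firmly tight (about 13 N on one of its posts), never pushing it with more than 20 N. Leave the knob on its setting, the tab where it is and the things around the box undisturbed, and take the hand off.

Things in the scene. Friction and masses are not known exactly. Their poses are not given: they have to be found in the camera images.
- control_box: grey steel box 220 x 200 x 70 mm, lying face up, screwed down; origin at the centre of its underside, z up along the knob's and ring's vertical axis. On its top is a dial plate, an aluminium disc of 156 mm whose face is 72 mm above the bench
- setting_knob: the black setting knob, origin on its axis on the dial plate's face, x to its pointer. Turns against about 0.07 N m of friction and stays where it is left. The setting lies 0.5 to 1.5 rad clockwise (from above) of the start; its stops are well away
- knob_grip (a point): centre of the knob's grip: an upright bar 42 mm long (along x, the pointer's direction), 14 mm wide (y), 26 mm tall, on a disc of 46 mm, 6 mm thick, right under the bar. On the axis, 56 mm above the dial plate
- pointer_tip (a point): tip of the knob's pointer, a 4 mm wide black blade out from the knob's disc; 38 mm from the axis, 40 mm above the dial plate
- mark (a point): where the pointer's tip must come: 38 mm from the axis in the direction of the tab, 40 mm above the dial plate (an empty point in the air). The tab itself is a steel block 14 x 5 x 6 mm on the plate, 64 to 78 mm from the axis; its place differs each time and it is stiff
- lock_ring: steel lock ring under the knob, 68 mm across, up to 18 mm above the plate, origin on its axis on the plate. Clockwise from above tightens. It runs freely (1.2 N at a post) for 0.5 to 1.6 rad, an amount that cannot be seen, then bites: 8 N at a post, rising to 14 N within 0.08 rad (4 mm), where it stops dead. Tight from 11.5 N; stays as left. Above 20 N the thread is spoiled
- post_a (a point): one of the ring's two opposite upright posts: round, 10 mm diameter, its axis 50 mm from the knob's axis, top 34 mm above the dial plate. It stands on an arm 12 mm wide that reaches 11 mm above the plate and 52 mm out. The point is on the post's axis, 24 mm above the plate
- post_b (a point): the same on the other, opposite post of the lock ring
- spring_washer (a joint): turn (rad) of the thin spring washer hidden under the lock ring: 0 until the ring bites, then it is dragged round with it; tight from 0.04, dead stop at 0.08
- tape_roll: bystander: empty cardboard tape core, 100 mm across, 48 mm high; origin at the centre of its underside
- carton: bystander: cardboard carton 120 x 90 x 70 mm; origin at the centre of its underside
- mug: bystander: white mug 80 mm across, 90 mm high; origin at the centre of its underside
- screwdriver: bystander: screwdriver lying on the bench, origin on its underside

How it is judged:
On the way, in this order (a step that is already met when the one before it is completed fails the run):
1. the pointer is in line with the tab and the knob is let go (horizontal distance between pointer_tip and mark below 0.004 m and contact force between the fingers and setting_knob below 0.5 N), for 0.3 s.
2. the lock ring is tight (value of joint spring_washer above 0.04 rad), for 0.2 s.
At the end, for the whole second after the job is handed in: the pointer's tip is within 4 mm (6 degrees) of the point in line with the tab, and the lock ring is still tight (washer dragged round by more than 0.036 rad) (horizontal distance between pointer_tip and mark below 0.004 m and value of joint spring_washer above 0.036 rad); the robot touches nothing.
It fails at once if the lock ring is pushed with more than 20 N (contact force between anything else and lock_ring above 20 N).
It fails at once if the tab on the rim is moved (distance of mark from where it was at the start of the episode above 0.003 m).
It fails at once if a bystander is moved by more than 20 mm (distance of any of tape_roll, carton, mug, screwdriver from where it was at the start of the episode above 0.02 m).
It also fails if it takes over 61 s, if anything falls off the work surface, if the arm or the gripper's body presses on something with over 40 N, if the wrist force passes 120 N, or if a joint passes its speed limit or range.

ROBOT

A 6-joint arm with a two-finger parallel gripper is mounted at the origin on the work surface. World frame = base frame: x ahead of the robot, y to its left, z up, the work surface at z = 0. Lengths are in m, angles in rad, forces in N, time in s.
With the tool pointing down it reaches from about 0.4 to 0.825 m from the base axis. Payload 7 kg.
Tool frame: the origin (TCP) lies midway between the tips of the shut fingers; the grasp point (between the pads) lies 19 mm behind it; z points along the fingers, y is the line along which they close (so a half turn about z gives the same grasp; the last joint's range is limited). The gripper opens to 88 mm and grips with 3 to 60 N. Pads are 19 mm wide; open, the fingers measure 130 mm over their backs; the gripper's body (78 mm by 193 mm) begins 47 mm behind the grasp point.
Start: joints at [-0.901, 0.359, 0.012, 0, -1.224, -0.288], TCP at [0.251, -0.626, 0.227] pointing down, gripper open.
Joint ranges: [-3.07, 3.07], [-1.43, 2.12], [-1.02, 1.25], [-3.03, 1.67], [-3.05, -0], [-3.03, 3.03]. Speed limits (rad/s): [2.39, 2.39, 3.01, 3.14, 3.14, 3.14].

INTERFACE

Orientations are given as [roll, pitch, yaw] about the fixed x, y, z axes, in that order (R = Rz(yaw) Ry(pitch) Rx(roll)).
In Python, from station import arm gives the robot as it stands. The module is installed in compiled form; this text tells all that it offers.
- The arm moves only by the tool carry_out, never from a script. Its argument "commands" is a list of rows, each a list of 4 numbers: the shift along the world's x, y, z in units of 50 mm (1.0 is 50 mm), then the turn about the world's z in units of 6 degrees (1.0 is 6 degrees). A call has exactly 10 rows; each row is the pose to reach, as a shift and turn from the pose commanded when the call began; what a row does not reach only later rows make up. A row lasts 1/8 s, in which the tool goes at most 62.5 mm and 10.7 degrees, less where a joint would pass 70% of its speed; a pose out of reach is approached as far as the arm can. A call with a gripper value outside its range is refused whole. "claw" is the closure, from 0 (fully open) to 1 (shut), set as the call begins (left out, the last holds). The fingers move at their own pace and stop on an object; "force" is the grip in N (left out, the last holds). Time passes only in rows, so rows that repeat a pose let the fingers close, or fill a call up. It gives the time, the measured TCP pose, the force, the opening and the grip force at its end, in the units of the state.
- arm.get_state(): the state, without advancing time (a new reading comes with each control period).
- arm.grab_frame(name): name is "scene" or "top" or "wrist"; returns a dict with "pixels" (384x512x3 uint8, red, green, blue), "fx", "fy", "cx", "cy" (pixels), "k1" (the pictures are not rectified: a ray, as slopes to the right and down, at radius r is drawn at 1 + k1 r^2 times it, then the intrinsics apply), "eye" and "orientation" of the camera in the world. Camera axes: x right, y down, z forward; pixel columns grow to the right and rows downward; lengths in m; the calibration is good to about 2 mm. A picture is of the moment at which its call begins. There is no depth.
- arm.job_done(): hands the job in; it is judged then, once.
Trained networks look in a picture, given as the dict that the camera call returned (one of the last four; its "shot" number tells which), for a name from the list of things; names that differ only in an ending like _2 or _b are one class to them, and where a whole thing is asked for, a point or a joint stands for the part that bears it (a point fixed in the world has none). Each returns a list of dicts, best first, with "conf" (0 to 1); they miss things now and then, are a little off and sometimes report something else, mostly with a low value. They report only what shows in the picture. A call takes as long as a camera call.
- arm.regions_of(picture, query): "pixels" (384x512 bool, what is visible of it) and "uv" ([column, row] in pixels, amid what is visible of it).
- arm.mark_of(picture, query): "uv" ([column, row] in pixels: a listed point, or the origin of a listed thing).
The state is a dict: "t": time; "q": joint angles; "qd": joint speeds; "joint_efforts": joint torques, N m; "eef_pos": TCP position; "ee_rot": TCP orientation; "force": force on the tool from outside, world axes, zero at the start; "moment": the same for the moment, N m; "width": finger opening in m; "gripper_force": force on a finger pad.
Only numpy, scipy, OpenCV 4.12 (cv2) and the standard library are available. Lean on these libraries where they do the work, as an engineer would, in place of code of your own. Each camera call takes 0.05 s, during which the arm holds its last target. There are 200 camera calls.

## Working session

There is one attempt and no reset: what is moved stays moved. The work goes in short steps, Python scripts to look and compute and a tool call to move; the robot and the scene stay as the last step left them, time stands still between calls to the robot, and variables do not carry over. Pictures are saved under pics/ and viewed, at most 10 in all, crops included, and the job is handed in when it is done.

Besides the shell and the picture viewer there is one more tool, called after "Call:" in YAML: its name, and indented under it one key for each argument. carry_out: Moves the arm, as the interface text tells. Its arguments: {"type":"object","properties":{"commands":{"type":"array","items":{"type":"array","items":{"type":"number"}}},"claw":{"type":"number"},"force":{"type":"number"}},"required":["commands"]}

```bash
mkdir -p pics; cat > h.py <<'E'
import numpy as np, cv2
from station import arm
from scipy.spatial.transform import Rotation as Ro
def rot(o):
    o=np.array(o,float)
    return o if o.shape==(3,3) else (Ro.from_euler('xyz',o).as_matrix() if o.size==3 else Ro.from_quat(o).as_matrix())
def at_z(f,uv,z):
    K=np.array([[f['fx'],0,f['cx']],[0,f['fy'],f['cy']],[0,0,1.]])
    p=cv2.undistortPoints(np.array([[uv]],float),K,np.array([f['k1'],0,0,0.]))[0,0]
    d=rot(f['orientation'])@np.array([p[0],p[1],1]); e=np.array(f['eye'])
    return e+d*(z-e[2])/d[2]
def proj(f,P):
    R=rot(f['orientation']); c=R.T@(np.array(P)-f['eye']); x=c[:2]/c[2]; x=x*(1+f['k1']*(x@x))
    return np.array([f['fx']*x[0]+f['cx'],f['fy']*x[1]+f['cy']])
def save(f,n,s=1.5): cv2.imwrite('pics/'+n,cv2.resize(f['pixels'][:,:,::-1],None,fx=s,fy=s))
E
python3 - <<'E'
from h import *
s=arm.get_state(); print(s)
Z={'control_box':0,'setting_knob':.072,'knob_grip':.128,'pointer_tip':.112,'mark':.112,'post_a':.096,'lock_ring':.072,'tape_roll':0,'carton':0,'mug':0,'screwdriver':0}
for n in ('top','scene'):
    f=arm.grab_frame(n); print(n,f['eye'],f['orientation'],f['fx'],f['k1']); save(f,n+'0.png')
    for k,z in Z.items():
        for m in arm.mark_of(f,k)[:3]: print(k,round(m['conf'],2),np.round(m['uv'],1),np.round(at_z(f,m['uv'],z),4))
E
```

```text
{'t': 0.0, 'q': array([-9.00943143e-01,  3.59385180e-01,  1.10359626e-02, -3.81255116e-04,
       -1.22409527e+00, -2.88111389e-01]), 'qd': array([-5.58703716e-05, -1.27569982e-03, -1.10344325e-03, -8.11019872e-04,
       -1.61461187e-03,  3.36082595e-06]), 'joint_efforts': array([ 1.01296533e-03, -5.82719600e+01,  2.93048805e+01,  6.99729055e+00,
        6.71991846e-03, -1.97855657e-04]), 'eef_pos': array([ 0.25126215, -0.62594664,  0.22560822]), 'ee_rot': array([ 3.13991058e+00, -1.24733669e-04, -2.75998060e+00]), 'force': array([-0.07449611, -0.89638937, -0.0669422 ]), 'moment': array([-0.03383628,  0.01357795,  0.01680411]), 'gripper_force': 0.0, 'width': 0.08752714287148382}
top [0.48924321 0.01023244 1.58303075] [-3.09707683 -0.01889062 -1.55145423] 483.98542877914696 -0.035989465186634144
control_box 0.59 [364.1 203.5] [ 0.5196 -0.393   0.    ]
control_box 0.57 [241.8 197.6] [0.5311 0.0097 0.    ]
setting_knob 0.47 [244.5 195.3] [0.5366 0.0015 0.072 ]
setting_knob 0.42 [246.3 179.2] [ 0.5871 -0.0032  0.072 ]
knob_grip 0.57 [243.8 176.8] [0.5905 0.005  0.128 ]
knob_grip 0.5 [24
[... 420 characters left out ...]
-0.3931  0.    ]
scene [ 1.27781774 -0.49019572  0.86348467] [-2.29048454  0.00668703  0.93505663] 472.66624467392 -0.027221943846401475
setting_knob 0.68 [243.5 192.4] [0.5395 0.0115 0.072 ]
knob_grip 0.49 [243.8 176.8] [0.5455 0.0098 0.128 ]
pointer_tip 0.67 [239.7 190.3] [ 0.5651 -0.0167  0.112 ]
post_a 0.84 [254.2 197.7] [0.5932 0.0059 0.096 ]
post_a 0.62 [233.3 173.6] [0.487  0.0174 0.096 ]
lock_ring 0.58 [246.4 195. ] [0.5519 0.0117 0.072 ]
lock_ring 0.2 [241.9 173.7] [0.4763 0.0513 0.072 ]
tape_roll 0.94 [ 95.6 281.5] [ 0.5197 -0.3904  0.    ]
carton 0.71 [342.8 151.4] [0.5004 0.4085 0.    ]
mug 0.72 [377.3 186.7] [0.6766 0.3696 0.    ]
mug 0.15 [ 92.9 280.7] [ 0.5138 -0.3945  0.    ]
```

```bash
python3 - <<'E'
from h import *
a=cv2.imread('pics/top0.png'); b=cv2.imread('pics/scene0.png')
def c(i,x,y,w=66): return cv2.resize(i[int((y-w/2)*1.5):int((y+w/2)*1.5),int((x-w/2)*1.5):int((x+w/2)*1.5)],(400,400),interpolation=cv2.INTER_CUBIC)
cv2.imwrite('pics/crop0.png',np.hstack([c(a,243,196),c(b,243,190,90)]))
E
```

```text
(no output)
```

View pics/crop0.png

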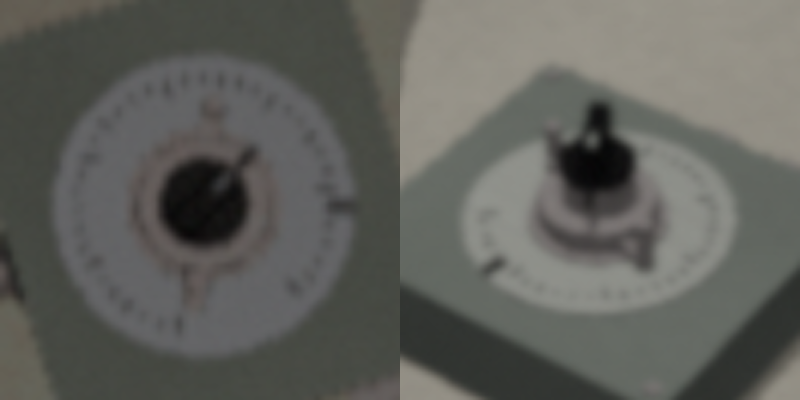

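View pics/scene0.png

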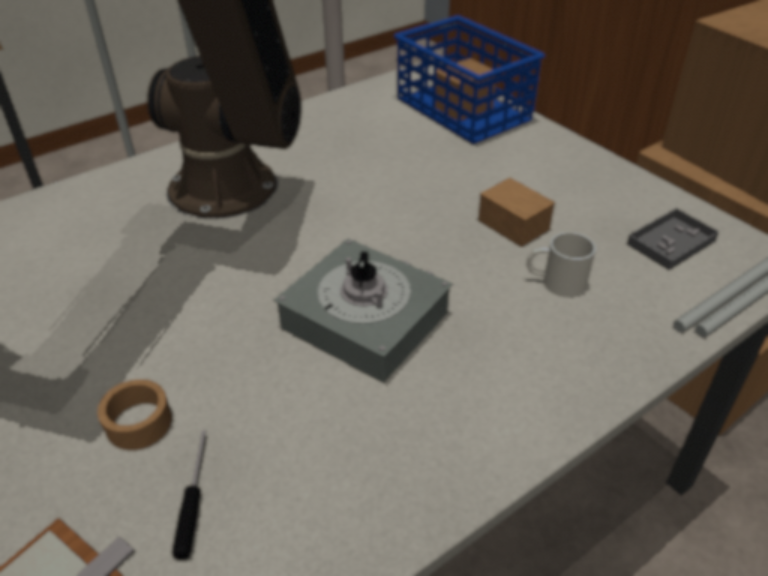

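Call:
carry_out:
  commands:
    - [0.3,0.6,0.8,1.5]
    - [0.7,1.6,1.5,3]
    - [1.2,2.7,1.5,4.6]
    - [1.7,3.8,1.5,6.2]
    - [2.2,4.9,1.5,7.8]
    - [2.7,6,1.5,9.4]
    - [3.2,7.1,1.5,11]
    - [3.7,8.2,1.5,12.6]
    - [4.2,9.3,1.5,14.2]
    - [4.7,10.4,1.5,15.8]
  claw: 0

```text
t: 2.45
eef_pos: [0.487, -0.1044, 0.3021]
ee_rot: [-3.14, -0.0, -1.099]
force: [0.0, -1.1, 0.3]
width: 0.0874
gripper_force: 0.0
```

```bash
python3 - <<'E'
from h import *
s=arm.get_state(); print(s['t'],s['eef_pos'],s['ee_rot'],s['q'])
f=arm.grab_frame('wrist'); print(f['eye'],f['orientation'],f['fx'],proj(f,[.537,.007,.072]),proj(f,s['eef_pos']))
E
```

```text
2.45 [ 0.48696421 -0.1044339   0.30211548] [-3.14044735e+00 -4.89104926e-04 -1.09945655e+00] [ 1.84189286e-01  1.88991205e-02 -2.43292505e-01  1.49873768e-04
 -1.30736777e+00  2.87111835e-01]
[ 0.51617828 -0.16305962  0.45945201] [ 2.89025947e+00  1.09458860e-03 -2.66999414e+00] 339.7643552038767 [177.82921355 224.77531671] [255.57752647 239.73329674]
```

```bash
cat > look.py <<'E'
from h import *
import sys
f=arm.grab_frame('wrist'); save(f,sys.argv[1])
for k,z in {'setting_knob':.072,'knob_grip':.128,'pointer_tip':.112,'mark':.112,'post_a':.096,'lock_ring':.072}.items():
    for m in arm.mark_of(f,k)[:3]: print(k,round(m['conf'],2),np.round(m['uv'],1),np.round(at_z(f,m['uv'],z),4))
E
python3 look.py w1.png
```

```text
knob_grip 0.93 [173.3 239.4] [0.5334 0.0048 0.128 ]
pointer_tip 0.95 [161.5 205.1] [ 0.5614 -0.0175  0.112 ]
post_a 0.86 [214.8 250.5] [0.4864 0.0106 0.096 ]
post_a 0.81 [140.7 204.4] [ 0.5846 -0.0008  0.096 ]
lock_ring 0.87 [183.6 219.8] [0.535  0.0032 0.072 ]
lock_ring 0.4 [139.3 207.8] [0.5888 0.0144 0.072 ]
```

View pics/w1.png

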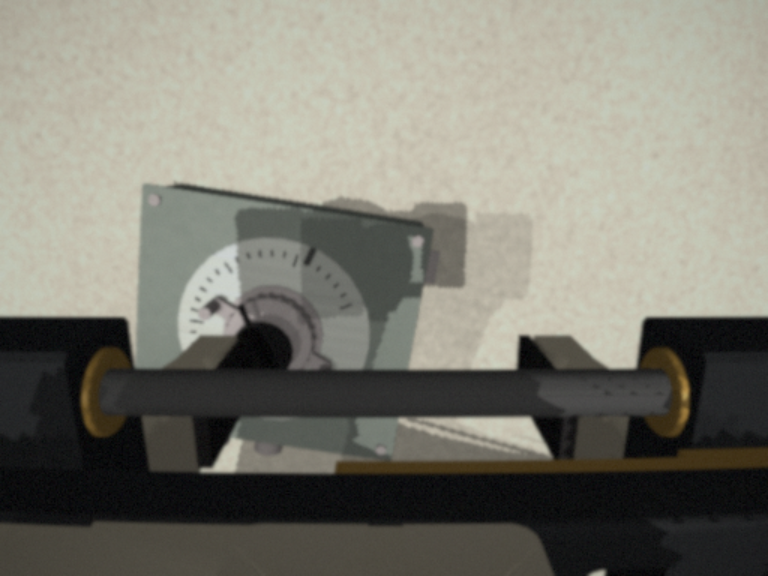

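```bash
python3 - <<'E'
from h import *
f=arm.grab_frame('wrist')
t=at_z(f,[206.9,170.9],.078); c=np.array([.535,.0045]); d=t[:2]-c; print(t,np.hypot(*d),np.degrees(np.arctan2(d[1],d[0])))
g=arm.grab_frame('top')
sc=66/400
for p in [(342,207)]:
    uv=np.array([243-33,196-33])+np.array(p)*sc; t=at_z(g,uv,.078);print(t)
# face disc centre via threshold of plate
print([ (r['conf'],r['uv']) for r in arm.regions_of(g,'lock_ring')[:1]])
E
```

```text
[ 0.53230379 -0.07429577  0.078     ] 0.0788418826962274 -91.95976407473754
[ 0.53197416 -0.06687535  0.078     ]
[]
```

Call:
carry_out:
  commands:
    - [0.3,0.7,0,1.2]
    - [0.6,1.5,-0.3,2.4]
    - [0.96,2.18,-0.8,3.7]
    - [0.96,2.18,-1.7,3.7]
    - [0.96,2.18,-2.5,3.7]
    - [0.96,2.18,-3.2,3.7]
    - [0.96,2.18,-3.5,3.7]
    - [0.96,2.18,-3.62,3.7]
    - [0.96,2.18,-3.62,3.7]
    - [0.96,2.18,-3.62,3.7]

```text
t: 4.25
eef_pos: [0.5353, 0.0028, 0.1218]
ee_rot: [-3.14, -0.001, -0.718]
force: [0.3, -0.3, -0.1]
width: 0.0875
gripper_force: 0.0
```

Call:
carry_out:
  commands:
    - [0,0,0,0]
    - [0,0,0,0]
    - [0,0,0,0]
    - [0,0,0,0]
    - [0,0,0,0]
    - [0,0,0,0]
    - [0,0,0,0]
    - [0,0,0,0]
    - [0,0,0,0]
    - [0,0,0,0]
  claw: 1
  force: 12

```text
t: 5.5
eef_pos: [0.5371, 0.0054, 0.1206]
ee_rot: [-3.135, -0.001, -0.717]
force: [6.4, 11.7, -6.6]
width: 0.0141
gripper_force: 12.0
```

```bash
python3 look.py w2.png; python3 -c "
from h import *
s=arm.get_state();print(s)"
```

```text
setting_knob 0.71 [256.9 210.6] [0.5368 0.0057 0.072 ]
knob_grip 0.79 [261.3 248.5] [0.5344 0.0047 0.128 ]
pointer_tip 0.85 [255.9 164.5] [ 0.5646 -0.0181  0.112 ]
mark 0.33 [202.9 154.1] [ 0.5857 -0.0019  0.112 ]
post_a 0.57 [202.5 154.3] [0.5858 0.0019 0.096 ]
lock_ring 0.68 [259.8 210.9] [0.5354 0.0045 0.072 ]
{'t': 5.85, 'q': array([ 0.37392063,  0.22641404, -0.43846923, -0.00235112, -0.89975528,
        0.48102383]), 'qd': array([-0.00014072,  0.0005033 , -0.00046058, -0.00011921,  0.00010464,
       -0.00077174]), 'joint_efforts': array([ -6.06456399, -45.99881172,  20.70703268,   8.10125291,
        -3.48467924,   0.06002806]), 'eef_pos': array([0.53706861, 0.00544695, 0.12063165]), 'ee_rot': array([-3.13527873e+00, -1.20814418e-03, -7.17311945e-01]), 'force': array([ 6.43166621, 11.72946452, -6.00009469]), 'moment': array([ 4.05409528, -2.08695155, -0.02777299]), 'gripper_force': 11.96708232164383, 'width': 0.014235498402311744}
```

View pics/w2.png

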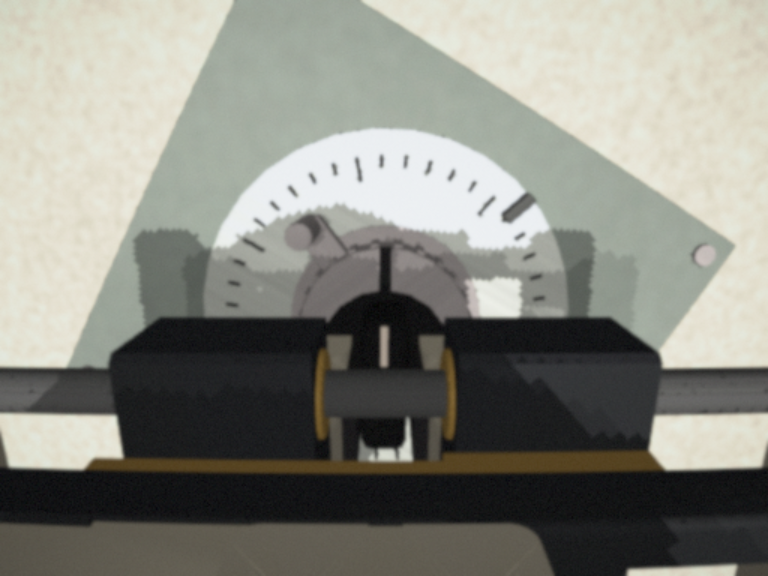

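```bash
python3 - <<'E'
from h import *
f=arm.grab_frame('wrist')
c=np.array([.537,.0055])
for n,p,z in (('tab',(518,207),.077),('tin',(507,216),.078),('tout',(531,199),.076),('tip',(385.5,247),.112),('tick plate',(345,0),.072)):
    t=at_z(f,np.array(p)/1.5,z); d=t[:2]-c; print(n,t,np.hypot(*d),np.degrees(np.arctan2(d[1],d[0])))
# plate disc: fit circle on bright rim points
for p in ((386,127),(268,172),(206,290),(524,182),(563,275)):
    print(at_z(f,np.array(p)/1.5,.072)[:2])
P=np.array([at_z(f,np.array(p)/1.5,.072)[:2] for p in ((386,127),(268,172),(206,290),(524,182),(563,275))])
A=np.c_[2*P,np.ones(len(P))]; x=np.linalg.lstsq(A,(P**2).sum(1),rcond=None)[0]; print('fit',x[:2],np.sqrt(x[2]+x[:2]@x[:2]))
E
```

```text
tab [ 0.53757282 -0.0641176   0.077     ] 0.06961995930285385 -89.52857469470895
tin [ 0.53785923 -0.05855384  0.078     ] 0.06405960722851978 -89.23146917892662
tout [ 0.53645687 -0.07006544  0.076     ] 0.07556739561515252 -90.41181164185042
tip [ 0.5642155  -0.01849183  0.112     ] 0.036280732095849234 -41.397793096353965
tick plate [ 0.63907654 -0.06353217  0.072     ] 0.1232276806676967 -34.069645759164786
[ 0.59455679 -0.04493129]
[0.61251813 0.00161795]
[0.59500682 0.05541609]
[ 0.5426698  -0.07265399]
[ 0.50164377 -0.06188209]
fit [0.53694534 0.00487075] 0.07640956948610243
```

Call:
carry_out:
  commands:
    - [0.04,0.04,0,0]
    - [0.04,0.04,0,-1]
    - [0.04,0.04,0,-2.2]
    - [0.04,0.04,0,-3.4]
    - [0.04,0.04,0,-4.6]
    - [0.04,0.04,0,-5.8]
    - [0.04,0.04,0,-7]
    - [0.04,0.04,0,-7.8]
    - [0.04,0.04,0,-8.1]
    - [0.04,0.04,0,-8.1]

```text
t: 7.15
eef_pos: [0.537, 0.0055, 0.1206]
ee_rot: [-3.141, 0.001, -1.566]
force: [1.6, 5.6, -0.7]
width: 0.0142
gripper_force: 12.0
```

```bash
python3 look.py w3.png; python3 -c "
from h import *
s=arm.get_state();print(s['t'],s['eef_pos'],s['ee_rot'],s['force'])"
```

```text
setting_knob 0.8 [255.6 211.5] [0.5367 0.0063 0.072 ]
knob_grip 0.74 [260.5 249.8] [0.5342 0.0073 0.128 ]
pointer_tip 0.74 [256.8 167.2] [ 0.5361 -0.0298  0.112 ]
mark 0.44 [260.1 248.2] [0.5342 0.0136 0.112 ]
post_a 0.58 [170.3 218.7] [0.585 0.003 0.096]
7.5 [0.53699483 0.00554057 0.12058228] [-3.14050715e+00  1.24366502e-03 -1.56590189e+00] [ 0.43322615  5.31125473 -0.67889789]
```

View pics/w3.png

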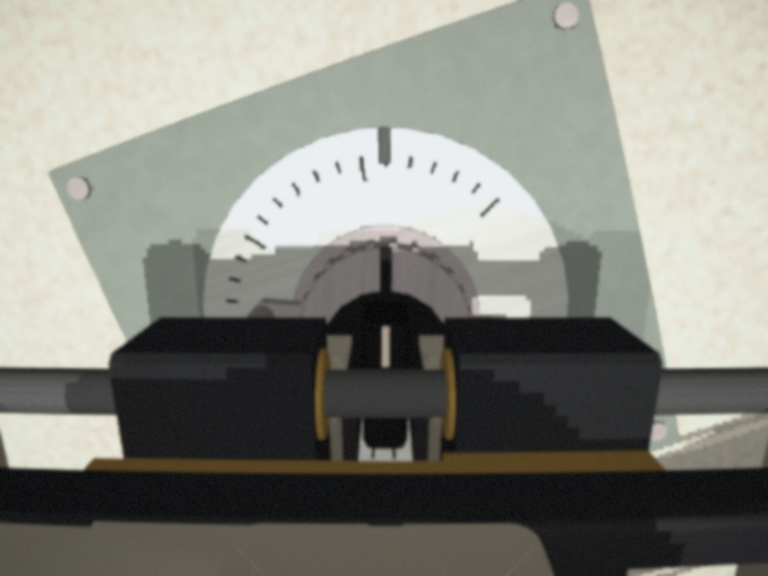

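Call:
carry_out:
  commands:
    - [0,0,0,0]
    - [0,0,0,0]
    - [0,0,0,0]
    - [0,0,0,0]
    - [0,0,0,0]
    - [0,0,0,0]
    - [0,0,0.3,0]
    - [0,0,0.7,0]
    - [0,0,1.1,0]
    - [0,0,1.3,0]
  claw: 0

```text
t: 8.75
eef_pos: [0.5372, 0.0048, 0.1876]
ee_rot: [-3.139, 0.001, -1.566]
force: [-0.6, 0.4, -0.2]
width: 0.0877
gripper_force: 0.0
```

```bash
python3 look.py w4.png; python3 - <<'E'
from h import *
s=arm.get_state();print(s['t'],s['eef_pos'],s['ee_rot'],s['force'])
for n in ('top','scene'):
    f=arm.grab_frame(n)
    for k,z in (('pointer_tip',.112),('post_a',.096)):
        for m in arm.mark_of(f,k)[:2]: print(n,k,m['conf'],at_z(f,m['uv'],z))
E
```

```text
setting_knob 0.88 [254.9 187. ] [0.5378 0.0059 0.072 ]
knob_grip 0.83 [259.1 209.4] [0.5346 0.0076 0.128 ]
pointer_tip 0.69 [256.7 149.3] [ 0.5365 -0.0306  0.112 ]
post_a 0.67 [321.3 203.9] [0.4868 0.013  0.096 ]
post_a 0.65 [191.7 188.2] [0.5855 0.0012 0.096 ]
lock_ring 0.55 [317.8 203.9] [0.485  0.0202 0.072 ]
9.1 [0.53601275 0.00450542 0.18479321] [ 3.14023094e+00 -3.45015616e-04 -1.56608652e+00] [-0.24647516 -0.08163328 -0.21031246]
scene pointer_tip 0.79 [ 0.54656046 -0.03234005  0.112     ]
scene post_a 0.91 [0.59517521 0.00616392 0.096     ]
scene post_a 0.79 [0.49142526 0.0206154  0.096     ]
```

View pics/w4.png

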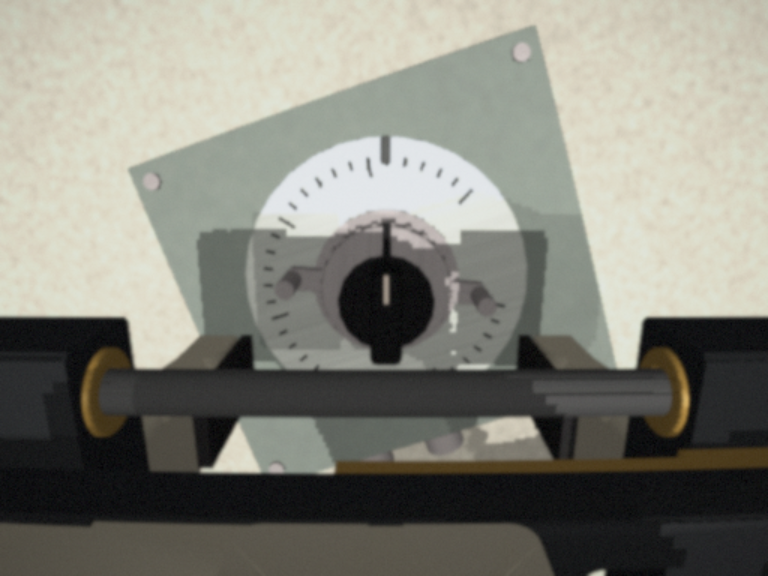

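Call:
carry_out:
  commands:
    - [-0.5,-0.15,0,-0.6]
    - [-1.05,-0.3,0,-1.2]
    - [-1.05,-0.3,0,-1.2]
    - [-1.05,-0.3,0,-1.2]
    - [-1.05,-0.3,0,-1.2]
    - [-1.05,-0.3,0,-1.2]
    - [-1.05,-0.3,0,-1.2]
    - [-1.05,-0.3,-0.4,-1.2]
    - [-1.05,-0.3,-0.7,-1.2]
    - [-1.05,-0.3,-0.7,-1.2]
  claw: 1
  force: 20

```text
t: 10.65
eef_pos: [0.4832, -0.0107, 0.1494]
ee_rot: [3.139, -0.001, -1.692]
force: [0.1, -0.0, 0.9]
width: 0.0005
gripper_force: 0.0
```

Call:
carry_out:
  commands:
    - [0,0,-0.4,0]
    - [0,0,-0.8,0]
    - [0,0,-1.1,0]
    - [0,0,-1.16,0]
    - [0,0,-1.16,0]
    - [0,0,-1.16,0]
    - [0,0,-1.16,0]
    - [0,0,-1.16,0]
    - [0,0,-1.16,0]
    - [0,0,-1.16,0]

```text
t: 11.9
eef_pos: [0.484, -0.0104, 0.0926]
ee_rot: [-3.142, -0.0, -1.692]
force: [-0.5, -0.2, 0.7]
width: 0.0004
gripper_force: 0.0
```

```bash
python3 - <<'E'
from h import *
s=arm.get_state();print(s['t'],s['eef_pos'],s['ee_rot'],s['force'],s['width'])
C=np.array([.537,.0062]); th0=np.radians(173.2)
p0=s['eef_pos'][:2]; y0=np.degrees(s['ee_rot'][2])
def pose(th,b=.0145):
    r=np.array([np.cos(th),np.sin(th)]); t=np.array([r[1],-r[0]]); return C+.051*r-b*t
for d in [-8/50,0,.1,.2,.3,.4,.45,.5,.55]:
    th=th0-max(d,0); q=pose(th,.0145 -min(d,0)*.05); print(d,np.round((q-p0)/.05,3),round((np.degrees(th)-270-y0)/6,2))
f=arm.grab_frame('wrist'); save(f,'w5.png')
E
```

```text
11.9 [ 0.48395872 -0.01038001  0.09259436] [-3.14159080e+00 -2.33387113e-06 -1.69160866e+00] [-0.45595666 -0.23611999  0.73341696] 0.0003838279568167141
-0.16 [-0.005  0.006] 0.02
0 [0.014 0.164] 0.02
0.1 [0.002 0.27 ] -0.93
0.2 [0.001 0.376] -1.89
0.3 [0.011 0.481] -2.84
0.4 [0.031 0.585] -3.8
0.45 [0.045 0.637] -4.28
0.5 [0.062 0.687] -4.75
0.55 [0.081 0.736] -5.23
```

View pics/w5.png

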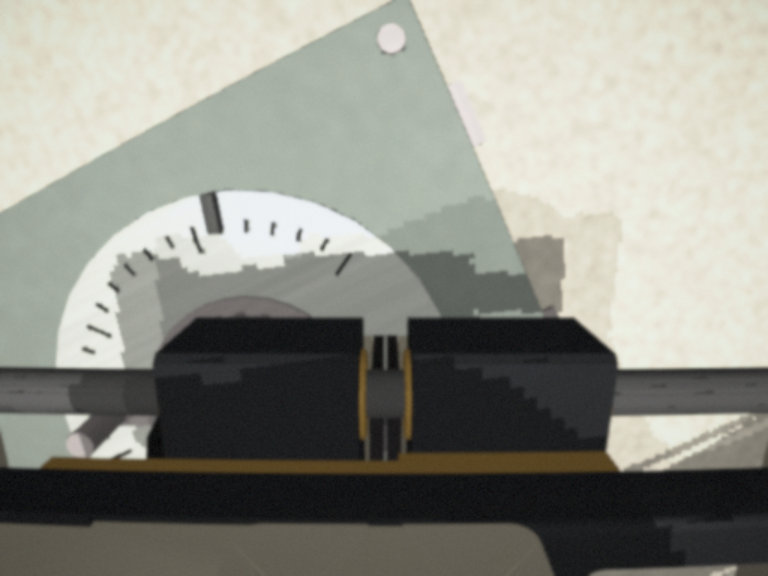

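Call:
carry_out:
  commands:
    - [0.01,0.09,0,0]
    - [0.01,0.16,0,0]
    - [0,0.22,0,-0.5]
    - [0,0.27,0,-0.9]
    - [0,0.32,0,-1.4]
    - [0,0.38,0,-1.9]
    - [0.01,0.43,0,-2.4]
    - [0.01,0.48,0,-2.8]
    - [0.02,0.53,0,-3.3]
    - [0.03,0.58,0,-3.8]

```text
t: 13.2
eef_pos: [0.4853, 0.0187, 0.0925]
ee_rot: [3.141, -0.001, -2.091]
force: [-1.0, -1.0, 0.0]
width: 0.0007
gripper_force: 0.8
```

```bash
python3 - <<'E'
from h import *
s=arm.get_state();print(s['t'],s['eef_pos'],np.degrees(s['ee_rot']),s['force'])
f=arm.grab_frame('wrist')
for n,f in (('wrist',f),('top',arm.grab_frame('top')),('scene',arm.grab_frame('scene'))):
  for m in arm.mark_of(f,'post_a')[:3]: print(n,m['conf'],at_z(f,m['uv'],.096))
# forward plan: commanded frame (bias-free), angle d from th0, with rows relative to commanded d=0.4
C=np.array([.537,.0062]); th0=np.radians(173.2)
def pose(d,b=.0145):
    th=th0-d; r=np.array([np.cos(th),np.sin(th)]); t=np.array([r[1],-r[0]]); return C+.051*r-b*t
for d in np.arange(.4,1.8,.06): print(round(d,2),np.round((pose(d)-pose(d-.06))/.05,3))
E
```

```text
13.2 [0.48525135 0.01866717 0.09248429] [ 1.79986847e+02 -3.45263758e-02 -1.19817835e+02] [-0.96758139 -1.01089779  0.00208488]
wrist 0.8 [ 0.57619022 -0.0188177   0.096     ]
scene 0.56 [ 0.58316164 -0.00986828  0.096     ]
scene 0.55 [0.49905643 0.04157371 0.096     ]
0.4 [0.013 0.062]
0.46 [0.017 0.061]
0.52 [0.021 0.06 ]
0.58 [0.024 0.059]
0.64 [0.028 0.057]
0.7 [0.031 0.055]
0.76 [0.034 0.054]
0.82 [0.038 0.051]
0.88 [0.041 0.049]
0.94 [0.043 0.046]
1.0 [0.046 0.044]
1.06 [0.049 0.041]
1.12 [0.051 0.038]
1.18 [0.053 0.035]
1.24 [0.055 0.032]
1.3 [0.057 0.028]
1.36 [0.059 0.025]
1.42 [0.06  0.021]
1.48 [0.061 0.018]
1.54 [0.062 0.014]
1.6 [0.063 0.01 ]
1.66 [0.063 0.006]
1.72 [0.064 0.002]
1.78 [ 0.064 -0.001]
```

Call:
carry_out:
  commands:
    - [0.01,0.03,0,-0.3]
    - [0.01,0.05,0,-0.5]
    - [0.02,0.08,0,-0.7]
    - [0.03,0.1,0,-1]
    - [0.03,0.1,0,-1]
    - [0.03,0.1,0,-1]
    - [0.03,0.1,0,-1]
    - [0.03,0.1,0,-1]
    - [0.03,0.1,0,-1]
    - [0.03,0.1,0,-1]

```text
t: 14.75
eef_pos: [0.487, 0.0237, 0.0926]
ee_rot: [-3.142, 0.0, -2.194]
force: [0.2, -0.8, 0.7]
width: 0.0003
gripper_force: 0.3
```

Call:
carry_out:
  commands:
    - [0.01,0.03,0,-0.3]
    - [0.02,0.05,0,-0.5]
    - [0.03,0.08,0,-0.7]
    - [0.035,0.1,0,-0.95]
    - [0.035,0.1,0,-0.95]
    - [0.035,0.1,0,-0.95]
    - [0.035,0.1,0,-0.95]
    - [0.035,0.1,0,-0.95]
    - [0.035,0.1,0,-0.95]
    - [0.035,0.1,0,-0.95]

```text
t: 16.0
eef_pos: [0.4888, 0.0286, 0.0926]
ee_rot: [-3.142, 0.0, -2.294]
force: [-0.3, -0.7, 0.5]
width: 0.0002
gripper_force: 0.4
```

Call:
carry_out:
  commands:
    - [0.01,0.03,0,-0.3]
    - [0.025,0.05,0,-0.5]
    - [0.04,0.08,0,-0.7]
    - [0.05,0.095,0,-0.95]
    - [0.05,0.095,0,-0.95]
    - [0.05,0.095,0,-0.95]
    - [0.05,0.095,0,-0.95]
    - [0.05,0.095,0,-0.95]
    - [0.05,0.095,0,-0.95]
    - [0.05,0.095,0,-0.95]

```text
t: 17.25
eef_pos: [0.4913, 0.0334, 0.0926]
ee_rot: [-3.142, 0.0, -2.393]
force: [0.0, -1.4, -0.7]
width: 0.0005
gripper_force: 0.6
```

```bash
python3 - <<'E'
from h import *
s=arm.get_state();print(s['t'],s['eef_pos'],np.degrees(s['ee_rot']),s['force'])
C=np.array([.537,.0062]); th0=np.radians(173.2)
def pose(d,b=.0145):
    th=th0-d; r=np.array([np.cos(th),np.sin(th)]); t=np.array([r[1],-r[0]]); return C+.051*r-b*t
for d in np.arange(.6,1.8,.1): print(round(d,2),np.round(pose(d),4),np.round((pose(d)-pose(d-.1))/.05,3),round(np.degrees(th0-d)-270,1))
E
```

```text
17.25 [0.49128346 0.03338387 0.09258385] [-1.79998160e+02  5.84491694e-03 -1.37125300e+02] [ 0.01275628 -1.40205997 -0.69263261]
0.6 [0.4891 0.0289] [0.04  0.098] -131.2
0.7 [0.4916 0.0335] [0.05  0.093] -136.9
0.8 [0.4945 0.0379] [0.059 0.088] -142.6
0.9 [0.4979 0.042 ] [0.068 0.082] -148.4
1.0 [0.5017 0.0457] [0.075 0.074] -154.1
1.1 [0.5058 0.0491] [0.082 0.067] -159.8
1.2 [0.5102 0.052 ] [0.089 0.058] -165.6
1.3 [0.5149 0.0544] [0.094 0.049] -171.3
1.4 [0.5199 0.0564] [0.098 0.039] -177.0
1.5 [0.525  0.0578] [0.102 0.029] -182.7
1.6 [0.5302 0.0588] [0.104 0.019] -188.5
1.7 [0.5355 0.0592] [0.106 0.008] -194.2
1.8 [0.5408 0.0591] [ 0.106 -0.002] -199.9
```

Call:
carry_out:
  commands:
    - [0.015,0.025,0,-0.3]
    - [0.03,0.05,0,-0.5]
    - [0.045,0.07,0,-0.7]
    - [0.06,0.09,0,-0.95]
    - [0.06,0.09,0,-0.95]
    - [0.06,0.09,0,-0.95]
    - [0.06,0.09,0,-0.95]
    - [0.06,0.09,0,-0.95]
    - [0.06,0.09,0,-0.95]
    - [0.06,0.09,0,-0.95]

```text
t: 18.5
eef_pos: [0.4943, 0.0379, 0.0926]
ee_rot: [-3.142, 0.0, -2.493]
force: [1.1, -1.3, -1.3]
width: 0.0004
gripper_force: 0.6
```

Call:
carry_out:
  commands:
    - [0.02,0.02,0,-0.3]
    - [0.035,0.04,0,-0.5]
    - [0.05,0.06,0,-0.7]
    - [0.07,0.08,0,-0.95]
    - [0.07,0.08,0,-0.95]
    - [0.07,0.08,0,-0.95]
    - [0.07,0.08,0,-0.95]
    - [0.07,0.08,0,-0.95]
    - [0.07,0.08,0,-0.95]
    - [0.07,0.08,0,-0.95]

```text
t: 19.75
eef_pos: [0.4977, 0.0418, 0.0925]
ee_rot: [3.142, -0.0, -2.592]
force: [-1.6, -1.0, 0.3]
width: 0.0002
gripper_force: 1.1
```

Call:
carry_out:
  commands:
    - [0.02,0.02,0,-0.3]
    - [0.035,0.035,0,-0.5]
    - [0.055,0.055,0,-0.7]
    - [0.075,0.075,0,-0.95]
    - [0.075,0.075,0,-0.95]
    - [0.075,0.075,0,-0.95]
    - [0.075,0.075,0,-0.95]
    - [0.075,0.075,0,-0.95]
    - [0.075,0.075,0,-0.95]
    - [0.075,0.075,0,-0.95]

```text
t: 21.0
eef_pos: [0.499, 0.0443, 0.0919]
ee_rot: [3.141, -0.005, -2.694]
force: [-8.9, -4.6, 3.2]
width: 0.0002
gripper_force: 4.7
```

Call:
carry_out:
  commands:
    - [0.01,0.005,0,0]
    - [0.02,0.01,0,0]
    - [0.03,0.015,0,0]
    - [0.03,0.015,0,0]
    - [0.03,0.015,0,0]
    - [0.03,0.015,0,0]
    - [0.03,0.015,0,0]
    - [0.03,0.015,0,0]
    - [0.03,0.015,0,0]
    - [0.03,0.015,0,0]

```text
t: 22.25
eef_pos: [0.4998, 0.0448, 0.0918]
ee_rot: [3.141, -0.007, -2.694]
force: [-10.0, -5.1, 5.9]
width: 0.0002
gripper_force: 5.6
```

Call:
carry_out:
  commands:
    - [0.01,0.005,0,0]
    - [0.02,0.01,0,0]
    - [0.025,0.012,0,0]
    - [0.025,0.012,0,0]
    - [0.025,0.012,0,0]
    - [0.025,0.012,0,0]
    - [0.025,0.012,0,0]
    - [0.025,0.012,0,0]
    - [0.025,0.012,0,0]
    - [0.025,0.012,0,0]

```text
t: 23.5
eef_pos: [0.5005, 0.0453, 0.0917]
ee_rot: [3.141, -0.007, -2.694]
force: [-12.2, -3.7, 6.8]
width: 0.0004
gripper_force: 6.5
```

Call:
carry_out:
  commands:
    - [0.008,0.004,0,0]
    - [0.014,0.007,0,0]
    - [0.014,0.007,0,0]
    - [0.014,0.007,0,0]
    - [0.014,0.007,0,0]
    - [0.014,0.007,0,0]
    - [0.014,0.007,0,0]
    - [0.014,0.007,0,0]
    - [0.014,0.007,0,0]
    - [0.014,0.007,0,0]

```text
t: 24.75
eef_pos: [0.501, 0.0456, 0.0916]
ee_rot: [3.141, -0.008, -2.694]
force: [-12.6, -3.9, 7.4]
width: 0.0004
gripper_force: 6.9
```

Call:
carry_out:
  commands:
    - [-0.05,-0.025,0,0]
    - [-0.1,-0.05,0,0]
    - [-0.2,-0.08,0,0]
    - [-0.3,-0.1,0,0]
    - [-0.3,-0.1,0,0]
    - [-0.3,-0.1,0.3,0]
    - [-0.3,-0.1,0.8,0]
    - [-0.3,-0.1,1.6,0]
    - [-0.3,-0.1,2.4,0]
    - [-0.3,-0.1,3,0]

```text
t: 26.0
eef_pos: [0.4905, 0.0425, 0.2457]
ee_rot: [-3.141, 0.003, -2.692]
force: [0.3, 0.3, -0.7]
width: 0.0003
gripper_force: 0.0
```

Call:
carry_out:
  commands:
    - [-0.3,-1,0.2,0]
    - [-0.5,-2,0.4,0]
    - [-0.5,-2.6,0.5,0]
    - [-0.5,-2.6,0.5,0]
    - [-0.5,-2.6,0.5,0]
    - [-0.5,-2.6,0.5,0]
    - [-0.5,-2.6,0.5,0]
    - [-0.5,-2.6,0.5,0]
    - [-0.5,-2.6,0.5,0]
    - [-0.5,-2.6,0.5,0]

```text
t: 27.25
eef_pos: [0.4649, -0.0876, 0.2675]
ee_rot: [3.142, -0.0, -2.692]
force: [-0.8, 0.1, 0.2]
width: 0.0006
gripper_force: 0.0
```

```bash
python3 - <<'E'
from h import *
s=arm.get_state();print(s['t'],s['eef_pos'],s['force'])
for n in ('wrist','top','scene'):
    f=arm.grab_frame(n); save(f,'e_'+n+'.png')
    for k,z in (('pointer_tip',.112),('post_a',.096),('knob_grip',.128)):
        for m in arm.mark_of(f,k)[:2]: print(n,k,round(m['conf'],2),m['uv'],at_z(f,m['uv'],z))
a=cv2.imread('pics/e_top.png');b=cv2.imread('pics/e_scene.png')
def c(i,x,y,w): return cv2.resize(i[int((y-w/2)*1.5):int((y+w/2)*1.5),int((x-w/2)*1.5):int((x+w/2)*1.5)],(400,400),interpolation=cv2.INTER_CUBIC)
cv2.imwrite('pics/e.png',np.hstack([c(a,243,196,66),c(b,243,190,90)]))
E
```

```text
27.25 [ 0.46491894 -0.08759792  0.2675185 ] [-0.82788302  0.054936    0.15510026]
top pointer_tip 0.61 [255.4, 194.8] [ 0.53750719 -0.03143087  0.112     ]
top post_a 0.74 [259.4, 185.9] [ 0.56567936 -0.04368042  0.096     ]
top post_a 0.67 [228.9, 203.2] [0.51061434 0.0489889  0.096     ]
top knob_grip 0.6 [243.0, 197.7] [0.52751653 0.00614546 0.128     ]
top knob_grip 0.51 [244.8, 196.2] [0.5321348  0.00082441 0.128     ]
scene pointer_tip 0.78 [231.0, 186.2] [ 0.54005695 -0.02499347  0.112     ]
scene pointer_tip 0.59 [241.7, 191.7] [ 0.57217999 -0.01580043  0.112     ]
scene post_a 0.67 [236.4, 199.3] [ 0.57206788 -0.03183329  0.096     ]
scene post_a 0.67 [252.4, 172.0] [0.5111682 0.0604176 0.096    ]
scene knob_grip 0.8 [242.4, 174.4] [0.53593831 0.0123614  0.128     ]
```

View pics/e.png

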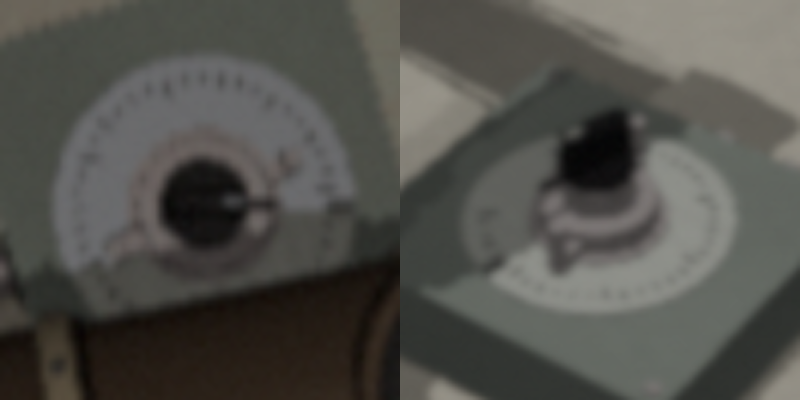

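The top view shows the pointer at (272,203) in line with the tab at (342,207). The posts have turned about 57° and the hand is clear.

```bash
python3 -c "
from station import arm
print(arm.job_done())"
```

```text
the job is handed in; nothing more can be done
None
```

The knob's pointer is in line with the tab and the knob was let go. The lock ring was tightened to about 13 N on its post, the hand is clear, and the job was handed in at about 27 s; no verdict was shown.

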